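# Hold a marble head in balance on the tipping stand and lay it over

## Robot

A 6-joint arm with a two-finger parallel gripper is mounted at the origin on the work surface. World frame = base frame: x ahead of the robot, y to its left, z up, the work surface at z = 0. Lengths are in m, angles in degrees, forces in N, time in s.
With the tool pointing down it reaches from about 0.375 to 0.9 m from the base axis. Payload 3.1 kg.
Tool frame: the origin (TCP) lies on the centre line of the jaws, within the pads' length; the fingertips stand 19 mm ahead of it and the grasp point (between the pads) is the TCP (tips_ahead is the distance from the TCP to the fingertips, in m); z points along the fingers, y is the line along which they close (so a half turn about z gives the same grasp; the last joint's range is limited). The gripper opens to 87 mm and grips with 3 to 60 N. Pads are 19 mm wide; open, the fingers measure 117 mm over their backs; the gripper's body (75 mm by 190 mm) begins 51 mm behind the grasp point.
Start: joints at [-85.056, 30.224, 82.088, -0, 67.689, -10.227], TCP at [0.164, -0.603, 0.242] pointing down, gripper open.
Joint ranges: [-176.69, 176.69], [-43.24, 126.21], [12.49, 139.97], [-82, 262], [0, 151.66], [-163.58, 163.58]. Speed limits (degrees/s): [159.86, 159.86, 180, 180, 180, 180].

## Interface

Orientations are given as a 3x3 rotation matrix whose columns are the frame's x, y, z axes.
In Python, from rig import read_state, capture, hand_in, trace, landmark_of, tips_ahead gives the robot as it stands.
- The arm moves only by the shell command python3 -m jog 'ROWS'. ROWS is JSON, a list of rows, each an object of numbers: "tx", "ty", "tz": the shift along the tool's x, y, z in cm; "roll": the turn about the tool's z in rad; "jaw": the opening, from 0 (shut) to 1 (fully open). A call has 1 to 8 rows; each row shifts and turns the commanded pose from where the row before left it, along the tool's axes as they then stand; what a row does not reach is not made up. A row lasts 1/10 s, in which the tool goes at most 50 mm and 8.59 degrees, less where a joint would pass 70% of its speed; a pose out of reach is approached as far as the arm can. A call with a gripper value outside its range is refused whole. The fingers move at their own pace and stop on an object; the grip force is fixed at half the most. Time passes only in rows, so rows that do not move let the fingers close. It gives the time, the measured TCP pose, the force, the opening and the grip force at its end, in the units of the state.
- read_state(): the state, without advancing time (a new reading comes with each control period).
- capture(name): name is "scene" or "side" or "wrist"; returns a dict with "img" (420x560x3 uint8, red, green, blue), "vertical_fov" (degrees; the focal length in pixels is half the picture's height over the tangent of half this angle, whatever the lens; pixels are square), "cx", "cy" (the principal point, pixels), "cam_to_world" (4x4, takes a point from camera to world coordinates); the wrist camera has in their place "tool_from_camera" (4x4, takes a point from camera to tool coordinates, whose origin is the TCP and whose axes are the flange's). Camera axes: x right, y up, looking along -z (the intrinsics and any distortion apply to the point x, -y, -z); pixel columns grow to the right and rows downward; lengths in m; the calibration is good to about 2 mm. The wrist camera is an equidistant fisheye: a pixel r from the principal point sees the ray r / f radians off the axis. A picture is of the moment at which its call begins: read the wrist's pose just before it. There is no depth.
- hand_in(): hands the job in; it is judged then, once.
Trained networks look in the newest picture that a camera, given by its name, has taken for a name from the list of things; names that differ only in an ending like _2 or _b are one class to them, and where a whole thing is asked for, a point or a joint stands for the part that bears it (a point fixed in the world has none). Each returns a list of dicts, best first, with "p" (0 to 1); they miss things now and then, are a little off and sometimes report something else, mostly with a low value. They report only what shows in the picture. A call takes as long as a camera call.
- trace(camera, thing): "pixels" (420x560 bool, what is visible of it) and "bbox" ([left, top, width, height] in pixels, round what is visible of it).
- landmark_of(camera, thing): "point" ([row, column] in pixels: a listed point, or the origin of a listed thing).
The state is a dict: "time_s": time; "joint_positions": joint angles; "qvel": joint speeds; "tau": joint torques, N m; "position": TCP position; "tcp_rot": TCP orientation; "force": force on the tool from outside, world axes, zero at the start; "moment": the same for the moment, N m; "opening": opening from 0.0 (shut) to 1.0 (fully open); "grasp_force": force on a finger pad.
Only numpy, scipy, OpenCV 4.12 (cv2) and the standard library are available. Lean on these libraries where they do the work, as an engineer would, in place of code of your own. Each camera call takes 0.05 s, during which the arm holds its last target. There are 200 camera calls.

## Task

The marble head leans to the right on the balancing stand: take the spring tiller by its wooden grip and, without touching beam, head or pointer, swing the head up until the pointer hangs between the two prongs of the brass clip and keep it between them without a break for six seconds, so that the balance line can be read. Then let the head down gently, never faster than 0.45 rad/s, onto its left stop, and let go of the tiller, leaving the clip and everything else on the bench where they are.

Things in the scene. Friction and masses are not known exactly. Their poses are not given: they have to be found in the camera images.
- stand: Fixed dark steel base plate 250 x 200 x 18 mm with two grey A-frames carrying a level axle 165 mm above the bench. Origin: centre of the plate's underside, below the axle. z up, x along the axle away from the robot (turned a little, differently each time), y left. Spring tiller at the robot's end (x = -85 mm), beam and head in the middle, pointer, scale and clip at the far end (x = 100 mm).
- rocker (a joint): Lean of beam, head and pointer, which turn as one about the axle, rad: 0 upright, positive when the head leans left (stand +y). Stops at -0.34 and +0.34; starts at rest on the right one, -0.34. Top-heavy: falls to either stop by itself; even with the tiller held still it falls away with a time constant near 0.6 s. The head is only wedged in, so it must never turn faster than 0.45 rad/s.
- crown (a point): Top of the white marble head, 136 mm above the axle when upright; the head is wedged in the cradle. Nominal values of all that turns (beam, head, pointer): mass 3.3 kg, inertia about the axle 0.058 kg m2, gravity's overturning torque 0.41 N m times sin(lean) plus 0.025 N m to the left. All four vary together by up to 20 percent. Bearing damping 0.004 N m s/rad, dry friction 0.0015 N m.
- tiller (a joint): Angle of the tiller relative to the beam about the axle, rad, same sign: the tiller's own lean is rocker + tiller. A soft torsion spring joins it to the beam: neutral at 0, nominal 0.26 N m/rad, damping 0.012 N m s/rad, end stops at -1.0 and 1.0. This spring is the only means of moving the beam. The free tiller (0.22 kg, balanced on the axle) starts near 0, so it leans with the beam.
- grip (a point): Where to pinch the tiller: middle of a round wooden bar, 18 mm thick, 70 mm long, parallel to the axle, jutting from the tiller's rod towards the robot. At stand x = -128 mm, y = 130 mm sin(L), z = 165 mm + 130 mm cos(L), L = tiller's lean = rocker + tiller. The rod joins the bar 43 mm farther on, so the bar can roll between fingers that close across it from above.
- beam (a point): Middle of the aluminium cross beam, on the axle. The beam is 360 mm long along its y, with a 72 mm dark iron disc 165 mm from the middle at each side, and a wooden cradle holding the marble head. The robot must touch none of these, nor the pointer.
- pointer_tip (a point): Tip of the 6 mm wide dark steel pointer that hangs down from the axle at the far end of the stand, 118 mm below the axle when upright; it moves to the right when the head leans to the left.
- clip (a point): Point midway between the two prongs of the brass index clip (inner gap 29 mm) on the scale at the far end of the stand, at the same 118 mm radius as the pointer tip; its y axis runs from prong to prong. The pointer counts as between the prongs when its tip is within 12 mm (0.1 rad) of this point along y.
- index (a joint): Angle of the clip along the scale, rad, measured like the rocker: the pointer is midway between the prongs when rocker equals index. Differs each time, between -0.1 and 0.1; stays where it is; not to be touched.
- cup: White plastic cup, 72 mm across, 60 mm high, on the bench; origin under its centre. Bystander.
- sanding_block: Cork sanding block 45 x 90 x 26 mm lying on the bench; origin under its centre. Bystander.
- rasp: Rasp with wooden handle, 270 mm long, 24 mm high, lying along its x axis. Bystander.
- mallet: Wooden mallet, 255 mm long, 70 mm high. Bystander.
- jar: Grey jar with black lid, 72 mm across, 85 mm high. Bystander.
- offcut: Marble offcut 90 x 70 x 36 mm. Bystander.
- blue_box: Open blue plastic box 120 x 170 x 55 mm. Bystander.

How it is judged (in metres and radians):
On the way:
1. the pointer is kept between the prongs of the clip (within 12 mm of the middle) for six seconds (y of pointer_tip in the frame of clip between -0.012 and 0.012 m), for 6 s.
At the end, for the whole second after the job is handed in: After the six seconds the head rests on its left stop (lean above 0.30 rad) and is at rest (below 0.06 rad/s), with the tiller let go and quiet (below 0.4 rad/s) (value of joint rocker above 0.3 rad and velocity of joint rocker between -0.06 and 0.06 rad/s and velocity of joint tiller between -0.4 and 0.4 rad/s); the robot touches nothing.
It fails at once if the head is swung or dropped faster than 0.45 rad/s (velocity of joint rocker above 0.45 rad/s or velocity of joint rocker below -0.45 rad/s).
It fails at once if the robot touches the beam, its discs, the head or the pointer (more than 0.5 N) (contact force between anything else and rocker_c0 above 0.5 N or contact force between anything else and rocker_c1 above 0.5 N or contact force between anything else and rocker_c2 above 0.5 N or contact force between anything else and rocker_c3 above 0.5 N or contact force between anything else and rocker_c4 above 0.5 N or contact force between anything else and rocker_c5 above 0.5 N or contact force between anything else and rocker_c6 above 0.5 N or contact force between anything else and rocker_c7 above 0.5 N or contact force between anything else and rocker_c8 above 0.5 N or contact force between anything else and rocker_c9 above 0.5 N or contact force between anything else and rocker_c10 above 0.5 N).
It fails at once if the clip is shifted by more than 8 mm (distance of clip from where it was at the start of the episode above 0.008 m).
It fails at once if a bystander is moved by more than 30 mm (distance of any of cup, sanding_block, rasp, mallet, jar, offcut, blue_box from where it was at the start of the episode above 0.03 m).
It also fails if it takes over 64 s, if anything falls off the work surface, if the arm or the gripper's body presses on something with over 40 N, if the wrist force passes 120 N, or if a joint passes its speed limit or range.

## Working session

There is one attempt and no reset: what is moved stays moved. The work goes in short steps, Python scripts to look and compute and a shell command to move; the robot and the scene stay as the last step left them, time stands still between calls to the robot, and variables do not carry over. Pictures are saved under pics/ and viewed, at most 10 in all, crops included, and the job is handed in when it is done.

```bash
ls; mkdir -p pics; python3 - <<'E'
from rig import *
import cv2,numpy as np
s=read_state();print(s['time_s'],s['position'],s['tcp_rot'],tips_ahead)
ims=[]
for c in ["scene","side"]:
    d=capture(c);ims.append(d['img']);print(c,d['vertical_fov'],d['cx'],d['cy'],np.round(d['cam_to_world'],4).tolist(),[k for k in d])
    for t in ["grip","crown","pointer_tip","clip","beam","stand"]:
        print(t,[(np.round(r['point'],1).tolist(),round(r['p'],2)) for r in landmark_of(c,t)[:2]])
for c,i in zip(["scene","side"],ims): cv2.imwrite(f"pics/{c}0.png",i[:,:,::-1])
print(read_state()['time_s'])
E
```

```text
pics
0.0 [ 0.16350758 -0.60251633  0.24059872] [[ 9.65156800e-01  2.61672148e-01 -1.96168201e-04]
 [ 2.61671975e-01 -9.65154592e-01  2.09561463e-03]
 [ 3.59031342e-04 -2.07392843e-03 -9.99997785e-01]] 0.019
scene 44.10611931076623 281.3947237799051 202.0814005012639 [[-0.8864, -0.2971, 0.355, 1.035], [0.4629, -0.5682, 0.6803, 0.8777], [-0.0004, 0.7674, 0.6412, 1.0641], [0.0, 0.0, 0.0, 1.0]] ['img', 'vertical_fov', 'cx', 'cy', 'cam_to_world']
grip []
crown [([200.9, 284.2], 0.71)]
pointer_tip [([306.2, 260.7], 0.58)]
clip [([294.4, 253.0], 0.64)]
beam [([248.8, 290.0], 0.63)]
stand [([296.2, 291.9], 0.76), ([251.7, 288.1], 0.47)]
side 53.15372928124718 277.8615013552601 209.38902082290525 [[-0.2551, 0.5597, -0.7884, -0.5571], [-0.9666, -0.1281, 0.2218, 0.3], [0.0231, 0.8187, 0.5737, 0.9927], [0.0, 0.0, 0.0, 1.0]] ['img', 'vertical_fov', 'cx', 'cy', 'cam_to_world']
grip [([201.9, 260.5], 0.66)]
crown [([172.5, 256.6], 0.94)]
pointer_tip [([253.5, 143.2], 0.34), ([302.9, 232.4], 0.28)]
clip []
beam [([211.0, 243.9], 0.88)]
stand [([246.4, 244.6], 0.97)]
0.7
```

View pics/scene0.png

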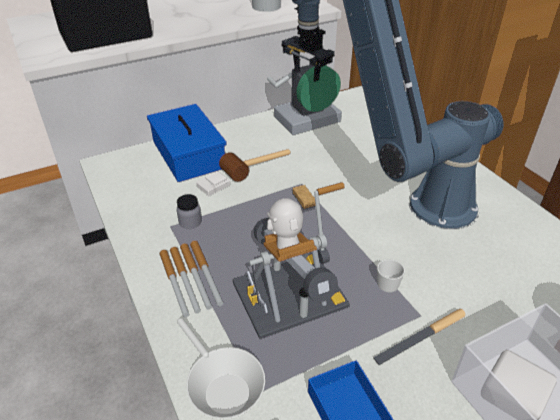

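View pics/side0.png

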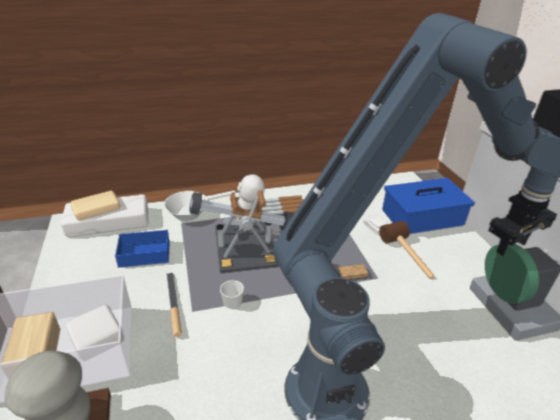

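Scene view: the stand is at about (296,292), the head at (287,215) and the tiller's bar at about (187,332). In the side view the arm hides the right of the stand; the head is at (251,190). Next I triangulate.

```bash
cat > h.py <<'E'
from rig import *
import numpy as np
def ray(d,rc):
    r,c=rc;f=d['img'].shape[0]/2/np.tan(np.radians(d['vertical_fov'])/2)
    v=np.array([(c-d['cx'])/f,-(r-d['cy'])/f,-1.]);M=d['cam_to_world']
    v=M[:3,:3]@v;return M[:3,3],v/np.linalg.norm(v)
def proj(d,p):
    f=d['img'].shape[0]/2/np.tan(np.radians(d['vertical_fov'])/2)
    M=np.array(d['cam_to_world']);q=M[:3,:3].T@(np.array(p)-M[:3,3]);return np.array([d['cy']-f*q[1]/-q[2],d['cx']+f*q[0]/-q[2]])
def tri(rays):
    A=0;b=0
    for o,v in rays:
        P=np.eye(3)-np.outer(v,v);A=A+P;b=b+P@o
    p=np.linalg.solve(A,b);return p,[np.linalg.norm((np.eye(3)-np.outer(v,v))@(p-o)) for o,v in rays]
def onz(r,z):
    o,v=r;return o+v*(z-o[2])/v[2]
E
python3 - <<'E'
from h import *
D={c:capture(c) for c in ["scene","side"]}
for t in ["crown","beam","stand","grip"]:
    L={c:landmark_of(c,t) for c in D}
    print(t,{c:[(np.round(r['point'],1).tolist(),round(r['p'],2)) for r in L[c][:2]] for c in L})
    if all(L.values()): print(tri([ray(D[c],L[c][0]['point']) for c in D]))
for rc in [(296.2,291.9)]: print('stand z0',onz(ray(D['scene'],rc),0))
for t in ["pointer_tip","clip"]:
    l=landmark_of("scene",t)
    if l: print(t,l[0], onz(ray(D['scene'],l[0]['point']),.05))
for n,rc in dict(barA=(190,320),barB=(185,343)).items(): print(n,onz(ray(D['scene'],rc),.285))
for t in ["stand","grip","tiller","cup","sanding_block","jar","mallet"]:
  for c in D:
    q=trace(c,t)
    if q: print(t,c,q[0]['bbox'],round(q[0]['p'],2))
E
```

```text
crown {'scene': [([198.5, 282.8], 0.73)], 'side': [([173.8, 258.1], 0.94)]}
(array([0.60132344, 0.04775029, 0.29821095]), [np.float64(0.005099432107453348), np.float64(0.005099432107453211)])
beam {'scene': [([249.7, 286.2], 0.58)], 'side': [([209.9, 241.5], 0.69), ([224.0, 376.4], 0.43)]}
(array([0.61072422, 0.09697248, 0.16529484]), [np.float64(0.005639893866042914), np.float64(0.005639893866043115)])
stand {'scene': [([296.3, 290.9], 0.84)], 'side': [([248.1, 244.8], 0.91)]}
(array([ 0.60078611,  0.09682831, -0.00470793]), [np.float64(0.0020293159444481853), np.float64(0.0020293159444480014)])
grip {'scene': [([284.8, 390.9], 0.63), ([188.5, 333.9], 0.58)], 'side': [([202.3, 259.2], 0.8)]}
(array([0.46191623, 0.17963763, 0.21386185]), [np.float64(0.12795962355918222), np.float64(0.12795962355918225)])
stand z0 [0.6000537  0.10358164 0.        ]
pointer_tip {'point': [304.1, 262.4], 'p': 0.59} [0.6969685  0.12818615 0.05      ]
clip {'point': [294.6, 254.2], 'p': 0.44} [0.70203491 0.09151935 0.05      ]
barA [0.50010158 0.05383949 0.285     ]
barB [0.44031686 0.06301066 0.285     ]
stand scene [233.4, 185.3, 113.5, 153.7] 0.84
stand side [187.4, 173.5, 106.0, 101.7] 0.6
grip scene [319.1, 186.0, 28.9, 81.3] 0.9
grip side [237.9, 193.2, 27.1, 46.8] 0.71
tiller scene [317.0, 184.7, 26.7, 83.3] 0.78
tiller side [237.1, 189.6, 30.8, 52.5] 0.62
cup scene [380.3, 260.5, 22.3, 32.3] 0.93
cup side [221.5, 281.5, 22.6, 27.8] 0.83
sanding_block scene [295.2, 186.2, 20.6, 23.1] 0.89
sanding_block side [336.3, 263.5, 27.3, 15.9] 0.9
jar scene [177.5, 192.5, 21.3, 37.1] 0.65
mallet scene [219.1, 151.7, 72.7, 30.2] 0.69
mallet side [382.3, 219.8, 50.2, 59.0] 0.97
```

```bash
python3 -m jog '[{"tx":2,"ty":-2.4,"tz":-3.8},{"tx":2,"ty":-2.4,"tz":-3.8},{"tx":2,"ty":-2.4,"tz":-3.8},{"tx":2,"ty":-2.4,"tz":-3.8},{"tx":3.2,"ty":-3.8,"tz":-0.4},{"tx":3.2,"ty":-3.8,"tz":-0.4},{"tx":3.2,"ty":-3.8,"tz":-0.4},{"tx":3.2,"ty":-3.8,"tz":-0.4}]'; python3 -m jog '[{"tx":3.2,"ty":-3.8},{"tx":3.2,"ty":-3.8},{"tx":3.2,"ty":-3.8},{"tx":3.2,"ty":-3.8},{"tx":3.2,"ty":-3.8},{"tx":3.2,"ty":-3.8},{"tx":3.2,"ty":-3.8},{"tx":3.2,"ty":-3.8}]'
```

```text
$[0]: bad value
$[0]: bad value
```

```bash
python3 -m jog '[{"roll":0.13},{"roll":0.13},{"roll":0.13}]'; python3 - <<'E'
from h import *
import cv2
s=read_state();print(s['time_s'],s['position'],np.round(s['tcp_rot'],3).tolist(),s['force'])
D={c:capture(c) for c in ["scene","side"]};
w=capture("wrist");print(w['vertical_fov'],w['cx'],w['cy'],np.round(w['tool_from_camera'],3).tolist())
for c in ["scene","side","wrist"]:
  for t in ["grip","crown","pointer_tip","clip","stand"]:
    print(c,t,[(np.round(r['point'],1).tolist(),round(r['p'],2)) for r in landmark_of(c,t)[:2]])
v=np.hstack([cv2.resize(D['scene']['img'][170:350,200:400],None,fx=2,fy=2),cv2.resize(D['side']['img'][150:330,160:360],None,fx=2,fy=2)])
cv2.imwrite("pics/a.png",v[:,:,::-1]);cv2.imwrite("pics/w.png",w['img'][:,:,::-1])
print(read_state()['time_s'])
E
```

```text
2.0 [ 0.16356706 -0.60320533  0.24154342] [[0.965, 0.262, 0.0], [0.262, -0.965, 0.0], [0.0, -0.0, -1.0]] [ 0.23303132  0.70578663 -1.04202942]
65.70646984690485 278.6520320951756 214.78432744438763 [[0.001, 0.967, 0.254, 0.068], [1.0, -0.001, -0.001, -0.0], [-0.0, 0.254, -0.967, -0.143], [0.0, 0.0, 0.0, 1.0]]
scene grip [([192.3, 339.5], 0.65), ([334.4, 421.5], 0.48)]
scene crown [([199.4, 285.4], 0.85), ([188.6, 337.8], 0.27)]
scene pointer_tip [([302.5, 258.0], 0.85)]
scene clip [([221.3, 191.8], 0.64), ([291.4, 251.1], 0.49)]
scene stand [([296.1, 294.9], 0.93)]
side grip [([199.8, 262.1], 0.65)]
side crown [([174.4, 257.5], 0.96), ([273.5, 351.4], 0.23)]
side pointer_tip [([175.1, 256.4], 0.39)]
side clip [([247.8, 405.1], 0.18)]
side stand [([248.3, 245.6], 0.88)]
wrist grip []
wrist crown []
wrist pointer_tip []
wrist clip []
wrist stand []
2.9$[0]: bad value
```

```bash
python3 -m jog '[{"tx":2,"ty":-2.4,"tz":-3.8,"roll":0,"jaw":1},{"tx":2,"ty":-2.4,"tz":-3.8,"roll":0,"jaw":1},{"tx":2,"ty":-2.4,"tz":-3.8,"roll":0,"jaw":1},{"tx":2,"ty":-2.4,"tz":-3.8,"roll":0,"jaw":1},{"tx":3.2,"ty":-3.8,"tz":-0.4,"roll":0,"jaw":1},{"tx":3.2,"ty":-3.8,"tz":-0.4,"roll":0,"jaw":1},{"tx":3.2,"ty":-3.8,"tz":-0.4,"roll":0,"jaw":1},{"tx":3.2,"ty":-3.8,"tz":-0.4,"roll":0,"jaw":1}]'
```

```text
time_s: 3.7
position: [0.2998, -0.3075, 0.41]
tcp_rot: [[0.965, 0.261, 0.001], [0.261, -0.965, -0.001], [0.001, 0.001, -1.0]]
force: [0.6, -0.1, 0.7]
opening: 1.001
grasp_force: 0.0
```

View pics/a.png

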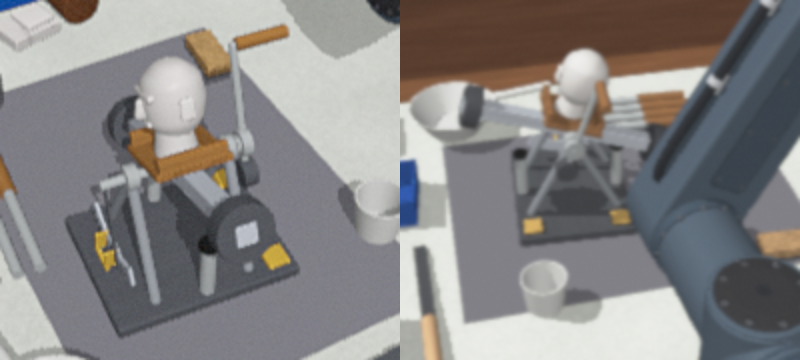

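The left crop shows the bar at scene (188,331), the brass clip near (295,252) and the pointer beside it. The right crop shows the near end of the stand behind the arm. Rows need all five keys.

```bash
python3 -m jog '[{"tx":3.2,"ty":-3.8,"tz":0,"roll":0,"jaw":1},{"tx":3.2,"ty":-3.8,"tz":0,"roll":0,"jaw":1},{"tx":3.2,"ty":-3.8,"tz":0,"roll":0,"jaw":1},{"tx":3.2,"ty":-3.8,"tz":0,"roll":0,"jaw":1},{"tx":3.2,"ty":-3.8,"tz":0,"roll":0,"jaw":1},{"tx":3.2,"ty":-3.8,"tz":0,"roll":0,"jaw":1},{"tx":3.2,"ty":-3.8,"tz":0,"roll":0,"jaw":1},{"tx":3.2,"ty":-3.8,"tz":0,"roll":0,"jaw":1}]' >/dev/null;  python3 -m jog '[{"tx":0,"ty":0,"tz":0,"roll":0.13,"jaw":1},{"tx":0,"ty":0,"tz":0,"roll":0.13,"jaw":1},{"tx":0,"ty":0,"tz":0,"roll":0.13,"jaw":1}]'
python3 - <<'E'
from h import *
import cv2,pickle
s=read_state();print(s['time_s'],s['position'],s['force'])
w=capture("wrist");D={c:capture(c) for c in ["scene","side"]};D['wrist']=w
for c in ["scene","side","wrist"]:
  for t in ["grip","crown","stand"]:
    print(c,t,[(np.round(r['point'],1).tolist(),round(r['p'],2)) for r in landmark_of(c,t)[:2]])
pickle.dump((s,D),open("d1.pkl","wb"))
v=np.hstack([cv2.resize(w['img'],None,fx=.8,fy=.8),cv2.resize(D['side']['img'][150:318,160:336],None,fx=2,fy=2)])
cv2.imwrite("pics/b.png",v[:,:,::-1])
E
```

```text
time_s: 4.8
position: [0.4669, 0.0519, 0.4095]
tcp_rot: [[0.992, -0.128, -0.0], [-0.128, -0.992, -0.0], [-0.0, 0.0, -1.0]]
force: [-0.1, -0.5, 0.5]
opening: 1.002
grasp_force: 0.0
4.8 [0.4668791  0.0518992  0.40946599] [-0.08901792 -0.51975653  0.52656646]
scene grip [([191.9, 334.7], 0.87), ([170.8, 252.1], 0.52)]
scene crown [([198.0, 281.5], 0.62), ([338.0, 418.8], 0.16)]
scene stand [([296.9, 291.7], 0.8)]
side grip [([200.4, 260.7], 0.39), ([224.8, 375.1], 0.22)]
side crown [([173.3, 258.3], 0.59)]
side stand []
wrist grip [([207.6, 265.9], 0.67)]
wrist crown [([54.7, 256.8], 0.96), ([154.9, 523.7], 0.19)]
wrist stand []
```

View pics/b.png

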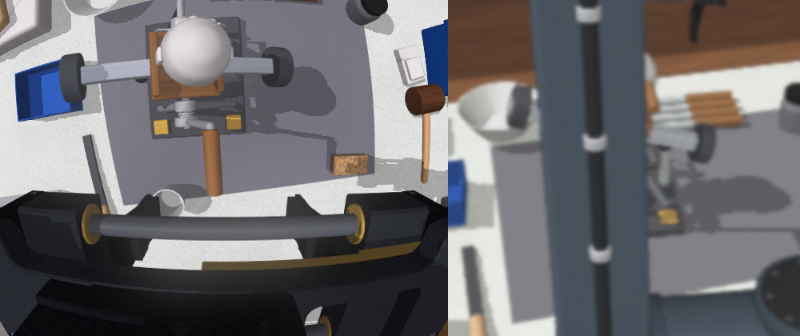

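The wrist view shows the bar running from (163,260) to (241,267) (row, col, full size), with the head above it at (62,245) and a disc on each side. Now I fit the stand pose from all three views.

```bash
cat >> h.py <<'E'
def wT(s,w):
    T=np.eye(4);T[:3,:3]=s['tcp_rot'];T[:3,3]=s['position'];return T@np.array(w['tool_from_camera'])
def wray(s,w,rc):
    f=210/np.tan(np.radians(w['vertical_fov'])/2);d=np.array([rc[1]-w['cx'],rc[0]-w['cy']]);r=np.linalg.norm(d);th=r/f
    v=np.array([d[0]/r*np.sin(th),-d[1]/r*np.sin(th),-np.cos(th)]);M=wT(s,w);return M[:3,3],M[:3,:3]@v
def wproj(s,w,p):
    f=210/np.tan(np.radians(w['vertical_fov'])/2);M=wT(s,w);q=M[:3,:3].T@(np.array(p)-M[:3,3])
    th=np.arctan2(np.hypot(q[0],q[1]),-q[2]);k=f*th/np.hypot(q[0],q[1]);return np.array([w['cy']-k*q[1],w['cx']+k*q[0]])
def st2w(P,p):
    c,s=np.cos(P[2]),np.sin(P[2]);p=np.asarray(p,float)
    return np.stack([P[0]+c*p[...,0]-s*p[...,1],P[1]+s*p[...,0]+c*p[...,1],p[...,2]],-1)
def rk(R,p): # rocker-local (about axle) -> stand; local z up from axle
    p=np.asarray(p,float);c,s=np.cos(R),np.sin(R)
    return np.stack([p[...,0],c*p[...,1]+s*p[...,2],.165-s*p[...,1]+c*p[...,2]],-1)
E
python3 - <<'E'
from h import *
import pickle,cv2
from scipy.optimize import least_squares
s,D=pickle.load(open("d1.pkl","rb"));w=D['wrist']
hsv=cv2.cvtColor(w['img'],cv2.COLOR_RGB2HSV)
m=((hsv[...,0]<20)&(hsv[...,1]>90)&(hsv[...,2]>60)).astype(np.uint8);m[:, :240]=0;m[:,290:]=0;m[:150]=0;m[250:]=0
n,l,st,ce=cv2.connectedComponentsWithStats(m);i=1+np.argmax(st[1:,4]);ys,xs=np.nonzero(l==i)
print(st[i],ce[i])
ends=[]
for r in (ys.min()+8,ys.max()-4): ends.append((r,xs[ys==r].mean()))
e=[onz(wray(s,w,q),.288) for q in ends];d=e[0]-e[1];print(ends,e,'bar yaw deg',np.degrees(np.arctan2(d[1],d[0])),np.linalg.norm(d))
g=tri([ray(D['scene'],(190,333)),wray(s,w,(207,265.5))]);print('grip tri',g)
R=-.34;gr=rk(R,[-.128,0,.13]);cr=rk(R,[0,0,.136]);be=[0,0,.165]
obs=[('scene',(189.5,333),gr),('scene',(199.3,283.5),cr),('scene',(249.2,288),be),('scene',(296.3,292.5),[0,0,0]),('side',(173.5,258),cr),('side',(210.5,242.5),be),('side',(247.5,245.5),[0,0,0]),('wrist',(207.6,265.9),gr),('wrist',(54.7,256.8),cr)]
def f(P):
    o=[]
    for c,rc,p in obs:
        p=st2w(P,p);o+=list((wproj(s,w,p) if c=='wrist' else proj(D[c],p))-rc)
    for q in ends: # bar axis line
        o.append(0)
    o.append(300*(P[2]-np.arctan2(d[1],d[0])))
    return np.array(o)
r=least_squares(f,[.6,.1,-.12],loss='soft_l1');print(r.x,np.degrees(r.x[2]),r.fun.round(1))
print('grip pred',st2w(r.x,gr)); np.save("P.npy",r.x)
E
```

```text
[ 253  161   25   85 1670] [265.37065868 202.29461078]
[(np.int64(169), np.float64(263.0)), (np.int64(241), np.float64(267.5))] [array([0.50577187, 0.05961604, 0.288     ]), array([0.44386407, 0.06435958, 0.288     ])] bar yaw deg -4.381593798038674 0.06208925796780975
grip tri (array([0.47055919, 0.0631275 , 0.28019634]), [np.float64(0.001610824457625541), np.float64(0.0016108244576254413)])
[ 0.60273816  0.09665873 -0.07540369] -4.320313193732721 [-1.6 -0.9 -0.4 -0.4  1.3  2.4 -1.5 -2.7  3.2 -1.9 -0.4  0.7 -0.4 -1.2
  1.8 -1.4 -0.8  0.8  0.   0.   0.3]
grip pred [0.47183597 0.06307112 0.28755811]
```

```bash
python3 -m jog '[{"tx":0.1,"ty":-0.3,"tz":3,"roll":-0.026,"jaw":1},{"tx":0.1,"ty":-0.3,"tz":3,"roll":-0.026,"jaw":1},{"tx":0.1,"ty":-0.3,"tz":3,"roll":0,"jaw":1},{"tx":0.1,"ty":-0.25,"tz":3.2,"roll":0,"jaw":1},{"tx":0,"ty":0,"tz":0,"roll":0,"jaw":1}]'
python3 - <<'E'
from h import *
import cv2,pickle
s=read_state()
w=capture("wrist");D={c:capture(c) for c in ["scene"]};D['wrist']=w
pickle.dump((s,D),open("d2.pkl","wb"))
for c in D:
  for t in ["grip"]:
    print(c,t,[(np.round(r['point'],1).tolist(),round(r['p'],2)) for r in landmark_of(c,t)[:2]])
P=np.load("P.npy")
# overlay disc face model on scene
a=np.linspace(0,2*np.pi,40)
im=cv2.resize(D['scene']['img'],None,fx=4,fy=4,interpolation=cv2.INTER_CUBIC)
for y,col in ((.165,(255,0,0)),(.177,(0,255,0))):
    for t in a:
        q=proj(D['scene'],st2w(P,rk(-.34,[.036*np.cos(t),y,.036*np.sin(t)])));cv2.circle(im,(int(q[1]*4+2),int(q[0]*4+2)),1,col,-1)
for A in (-.34,0,.1,-.1):
    q=proj(D['scene'],st2w(P,rk(A,[.1,0,-.118])));cv2.circle(im,(int(q[1]*4+2),int(q[0]*4+2)),2,(255,0,255),-1)
im=im[170*4:345*4,225*4:365*4]
cv2.imwrite("pics/c.png",np.hstack([im[:700,:400],im[:700,400:]])[100:,:,::-1] if 0 else cv2.resize(im,None,fx=.85,fy=.85)[:,:,::-1])
E
```

```text
time_s: 5.9
position: [0.4691, 0.0625, 0.284]
tcp_rot: [[0.997, -0.073, -0.01], [-0.073, -0.997, 0.001], [-0.01, -0.0, -1.0]]
force: [-0.8, 0.2, -0.2]
opening: 1.002
grasp_force: 0.0
scene grip [([191.8, 336.3], 0.57)]
wrist grip [([271.2, 279.5], 0.88)]
```

View pics/c.png

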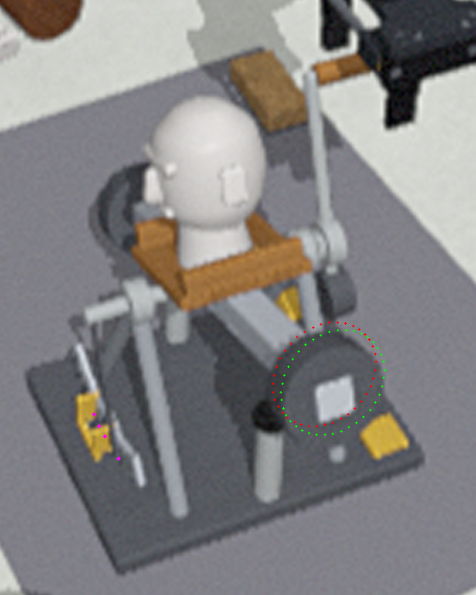

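The overlay fits: the disc-face model lies on the real disc with its white sticker, and the clip is near scene (296,253). I close on the bar while writing the tracker, the filter and the planner.

```bash
python3 -m jog '[{"tx":0.2,"ty":0,"tz":-0.3,"roll":0,"jaw":0},{"tx":0,"ty":0,"tz":0,"roll":0,"jaw":0},{"tx":0,"ty":0,"tz":0,"roll":0,"jaw":0},{"tx":0,"ty":0,"tz":0,"roll":0,"jaw":0},{"tx":0,"ty":0,"tz":0,"roll":0,"jaw":0},{"tx":0,"ty":0,"tz":0,"roll":0,"jaw":0}]'
cat > ctl.py <<'E'
import sys,json,pickle,os,cv2
from h import *
from scipy.optimize import least_squares,minimize_scalar
P=np.load("P.npy");_,D2=pickle.load(open("d2.pkl","rb"));_,D1=pickle.load(open("d1.pkl","rb"))
cam=D2['scene'];ref=(D1['scene']['img'].astype(np.float32)+D2['scene']['img'])/2
u=np.arange(-.034,.0341,.001);X,Z=np.meshgrid(u,u);k_=np.hypot(X,Z)<.034;loc=np.stack([X[k_],0*X[k_]+.177,Z[k_]],-1)
_f=210/np.tan(np.radians(cam['vertical_fov'])/2);_M=np.array(cam['cam_to_world'])
def pix(R):
    q=(st2w(P,rk(R,loc))-_M[:3,3])@_M[:3,:3];return (cam['cx']+_f*q[:,0]/-q[:,2]).astype(np.float32),(cam['cy']-_f*q[:,1]/-q[:,2]).astype(np.float32)
def samp(im,R):
    x,y=pix(R);v=cv2.remap(im,x[None],y[None],cv2.INTER_CUBIC)[0].mean(-1);return (v-v.mean())/v.std()
T=samp(cv2.GaussianBlur(ref,(3,3),0),-.34)
def track(img):
    im=cv2.GaussianBlur(img.astype(np.float32),(3,3),0);c=lambda R:-float((T*samp(im,R)).mean())
    g=np.arange(-.38,.39,.01);R0=g[np.argmin([c(R) for R in g])]
    r=minimize_scalar(c,bounds=(R0-.012,R0+.012),method='bounded');return r.x,-r.fun
def Lof(s):
    p=np.array(s['position'])[:2]-P[:2];return float(np.arcsin((-np.sin(P[2])*p[0]+np.cos(P[2])*p[1])/.13))
def sim(x,La,Lb,dt,n=5): # x=[R,V,s,k,b]; L goes La->Lb in dt
    R,V,s,k,b=x;h=dt/n;Ld=(Lb-La)/dt
    for i in range(n):
        L=La+Ld*h*(i+.5)
        t=s*(.41*np.sin(R)+.025)+k*(L+b-R)+.012*(Ld-V)-.004*V-.0015*np.tanh(V/.01)
        V=V+h*t/(.058*s);R=R+h*V
        if R<-.34: R,V=-.34,max(V,0)
        if R>.34: R,V=.34,min(V,0)
    return np.array([R,V,s,k,b])
def predict(x,C,La,Lb,dt):
    e=[1e-4,1e-4,1e-3,1e-3,1e-4];y=sim(x,La,Lb,dt)
    J=np.stack([(sim(x+np.eye(5)[i]*e[i],La,Lb,dt)-y)/e[i] for i in range(5)],1)
    return y,J@C@J.T+np.diag([1e-7,4e-4,1e-6,1e-6,1e-6])*dt/.1
def update(x,C,z,sd=.004):
    H=np.eye(5)[0];K=C@H/(C[0,0]+sd**2);return x+K*(z-x[0]),C-np.outer(K,H@C)
def plan(x,L0,target,vmax,gain=1.2,n=4,N=12):
    x=sim(x,L0,L0,.05)
    def run(d):
        y=x;L=L0;o=[]
        for i in range(N):
            y=sim(y,L,L+d[i],.1);L+=d[i];vr=np.clip(gain*(target-y[0]),-vmax,vmax);o.append((y[0],y[1],vr,L))
        return np.array(o)
    def c(d):
        o=run(d);return np.r_[(o[:,1]-o[:,2])*10,np.asarray(d)*2.5]
    r=least_squares(c,np.zeros(N),bounds=(-.12,.12),max_nfev=15);return r.x[:n],run(r.x)
def rows(L0,d):
    L=L0;o=[];
    for q in d:
        o.append((round(-13*(np.sin(L+q)-np.sin(L)),2),round(-13*(np.cos(L+q)-np.cos(L)),2)));L+=q
    return o
# usage: ctl.py target vmax n   (state in ek.pkl); jog must have followed the stored plan
if __name__=="__main__":
    tg,vm,n=float(sys.argv[1]),float(sys.argv[2]),int(sys.argv[3]);force=[float(a) for a in sys.argv[4:]] # manual dL per row
    s=read_state();d=capture("scene");z,q=track(d['img']);L=Lof(s);t=s['time_s']
    if os.path.exists("ek.pkl"):
        e=pickle.load(open("ek.pkl","rb"));x,C=e['x'],e['C'];Ls=e['L'];dt=t-e['t'];pl=np.array(e['plan'])
        m=max(1,round((dt-.05)/.1)) ;x,C=predict(x,C,Ls,Ls,.05)
        if len(pl)!=m: pl=np.ones(m)*(L-Ls)/m
        pl=pl+(L-Ls-pl.sum())/m
        for a in pl: x,C=predict(x,C,Ls,Ls+a,.1);Ls+=a
        xp=x.copy();x,C=update(x,C,z)
        if x[0]<-.34: x[0]=-.34
        if z<-.33 and x[0]<-.325: # still on the stop: balance not yet reached
            pass
    else: x=np.array([-.34,0,1,.26,0.]);C=np.diag([1e-6,1e-6,.1**2,.015**2,.008**2]);xp=x
    pl=np.array(force) if force else None
    if pl is None: pl,o=plan(x,L,tg,vm,n=n)
    else:
        y=sim(x,L,L,.05);LL=L;o=[]
        for a in pl: y=sim(y,LL,LL+a,.1);LL+=a;o.append((y[0],y[1],0,LL))
        o=np.array(o)
    print(f"t {t:.2f} z {z:.4f} q {q:.3f} pred {xp[0]:.4f} x {x.round(4)} sd {np.sqrt(np.diag(C))[:2].round(4)} L {L:.4f} z {s['position'][2]:.4f} (want {.165+.13*np.cos(L):.4f}) F {np.round(s['force'],1)}")
    print("rows",rows(L,pl),"->",o[:,:2].round(3).tolist())
    pickle.dump(dict(x=x,C=C,L=L,t=t,plan=list(pl)),open("ek.pkl","wb"))
E
python3 - <<'E'
from ctl import *
s=read_state();print(s['time_s'],s['position'],s['opening'],s['grasp_force'],s['force'],'L',Lof(s))
for i in range(3): d=capture("scene");print(track(d['img']))
print([track(D['scene']['img']) for D in (D1,D2)])
hsv=cv2.cvtColor(d['img'],cv2.COLOR_RGB2HSV);m=((hsv[...,0]>14)&(hsv[...,0]<32)&(hsv[...,1]>120)&(hsv[...,2]>110))
ys,xs=np.nonzero(m[280:310,240:268]);A=[]
for r,c in zip(ys+280,xs+240):
    o,v=ray(d,(r,c));e=np.array([np.cos(P[2]),np.sin(P[2]),0]);c0=st2w(P,[.1,0,0])
    p=o+v*(e@(c0-o))/(e@v)-c0;y=-np.sin(P[2])*p[0]+np.cos(P[2])*p[1];A.append((np.arctan2(-y,.165-p[2]),np.hypot(y,.165-p[2])))
A=np.array(A);print(len(A),A.min(0),A.max(0),A.mean(0))
print(landmark_of("scene","clip")[:2])
E
```

```text
time_s: 6.7
position: [0.4739, 0.062, 0.2905]
tcp_rot: [[0.997, -0.073, -0.0], [-0.073, -0.997, 0.0], [-0.0, -0.0, -1.0]]
force: [0.6, 0.2, 0.1]
opening: 0.539
grasp_force: 0.0
6.7 [0.47391921 0.06196064 0.29052244] 0.5385159157134832 0.0 [0.61222364 0.24013372 0.06178649] L -0.3477653287882474
(np.float64(-0.33999078799046073), np.float64(0.9997226595878601))
(np.float64(-0.3400009784600019), np.float64(0.9997171759605408))
(np.float64(-0.34000257575391934), np.float64(0.9997562766075134))
[(np.float64(-0.3400023928330457), np.float64(0.9999105930328369)), (np.float64(-0.3400047233454632), np.float64(0.9999116659164429))]
111 [-0.20794981  0.08645274] [0.34540339 0.17971629] [0.11435091 0.14023016]
[{'point': [295.2, 251.1], 'p': 0.69}]
```

```bash
python3 -m jog '[{"tx":0,"ty":0,"tz":0.2,"roll":0,"jaw":0},{"tx":0,"ty":0,"tz":0,"roll":0,"jaw":0},{"tx":0,"ty":0,"tz":0,"roll":0,"jaw":0},{"tx":0,"ty":0,"tz":0,"roll":0,"jaw":0},{"tx":0,"ty":0,"tz":0,"roll":0,"jaw":0},{"tx":0,"ty":0,"tz":0,"roll":0,"jaw":0},{"tx":0,"ty":0,"tz":0,"roll":0,"jaw":0}]'
python3 - <<'E'
from ctl import *
s=read_state();d=capture("scene");print(track(d['img']),Lof(s))
for A in (-.34,-.1,0,.1,.2): print(A,proj(d,st2w(P,rk(A,[.1,0,-.118]))).round(1))
print(landmark_of("scene","clip")[:1],landmark_of("scene","pointer_tip")[:1],landmark_of("scene","grip")[:1])
im=cv2.resize(d['img'][250:325,225:295],None,fx=8,fy=8,interpolation=cv2.INTER_CUBIC);cv2.imwrite("pics/e.png",im[:,:,::-1])
E
```

```text
time_s: 7.6
position: [0.4739, 0.0621, 0.2883]
tcp_rot: [[0.997, -0.073, -0.001], [-0.073, -0.997, 0.0], [-0.001, -0.0, -1.0]]
force: [0.8, 0.7, -3.3]
opening: 0.199
grasp_force: 30.0
(np.float64(-0.33998866416162055), np.float64(0.999735951423645)) -0.3469454777994245
-0.34 [304.4 259.3]
-0.1 [298.  255.4]
0 [294.8 253.7]
0.1 [291.3 252. ]
0.2 [287.6 250.4]
[{'point': [295.1, 253.5], 'p': 0.67}] [{'point': [302.2, 259.3], 'p': 0.85}] [{'point': [190.2, 334.9], 'p': 0.88}]
```

View pics/e.png

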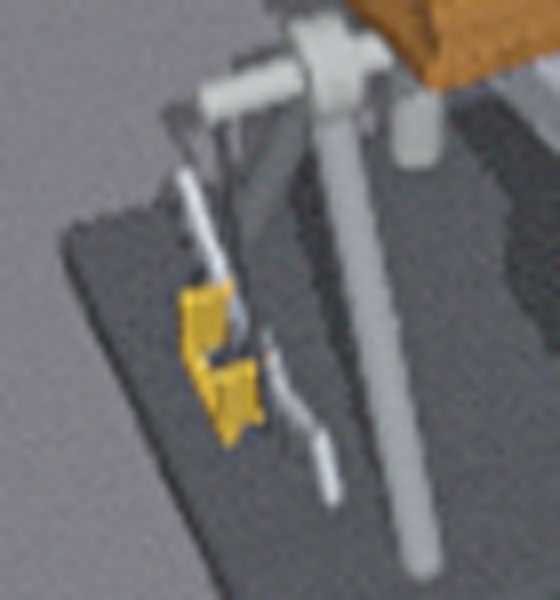

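The clip's two yellow prongs are centred near scene (289.5,251) and (299.5,255). Their middle is about row 294.6, so the index is about 0.0–0.01. The bar is gripped at 30 N, so I load the spring, still below lift-off.

```bash
python3 ctl.py 0 0.2 6 .05 .05 .05 .05 .05 .05 | tail -1; python3 -m jog '[{"tx":0,"ty":-0.63,"tz":-0.21,"roll":0,"jaw":0},{"tx":0,"ty":-0.63,"tz":-0.18,"roll":0,"jaw":0},{"tx":0,"ty":-0.63,"tz":-0.14,"roll":0,"jaw":0},{"tx":0,"ty":-0.64,"tz":-0.11,"roll":0,"jaw":0},{"tx":0,"ty":-0.64,"tz":-0.08,"roll":0,"jaw":0},{"tx":0,"ty":-0.64,"tz":-0.05,"roll":0,"jaw":0}]' >/dev/null; python3 ctl.py 0 0.2 4 .015 .015 .01 .01
```

```text
rows [(np.float64(-0.62), np.float64(-0.21)), (np.float64(-0.63), np.float64(-0.17)), (np.float64(-0.63), np.float64(-0.14)), (np.float64(-0.64), np.float64(-0.11)), (np.float64(-0.65), np.float64(-0.08)), (np.float64(-0.65), np.float64(-0.05))] -> [[-0.34, 0.0], [-0.34, 0.0], [-0.34, 0.0], [-0.34, 0.0], [-0.34, 0.0], [-0.34, 0.0]]
t 8.45 z -0.3400 q 1.000 pred -0.3400 x [-0.34  0.    1.    0.26  0.  ] sd [0.0003 0.02  ] L -0.0466 z 0.2972 (want 0.2949) F [-2.4 -4.9  4.9]
rows [(np.float64(-0.19), np.float64(-0.01)), (np.float64(-0.19), np.float64(-0.0)), (np.float64(-0.13), np.float64(-0.0)), (np.float64(-0.13), np.float64(-0.0))] -> [[-0.34, 0.0], [-0.34, 0.0], [-0.34, 0.0], [-0.34, 0.0]]
```

```bash
python3 -m jog '[{"tx":0,"ty":-0.19,"tz":0.08,"roll":0,"jaw":0},{"tx":0,"ty":-0.19,"tz":0.08,"roll":0,"jaw":0},{"tx":0,"ty":-0.13,"tz":0,"roll":0,"jaw":0},{"tx":0,"ty":-0.13,"tz":0,"roll":0,"jaw":0}]' >/dev/null; python3 ctl.py 0 0.2 4 .01 .01 .01 .01
```

```text
t 8.90 z -0.3400 q 1.000 pred -0.3400 x [-0.34  0.    1.    0.26  0.  ] sd [0.0003 0.02  ] L 0.0037 z 0.2968 (want 0.2950) F [-4.4 -3.9 10.8]
rows [(np.float64(-0.13), np.float64(0.0)), (np.float64(-0.13), np.float64(0.0)), (np.float64(-0.13), np.float64(0.0)), (np.float64(-0.13), np.float64(0.01))] -> [[-0.34, 0.0], [-0.34, 0.0], [-0.34, 0.0], [-0.34, 0.0]]
```

```bash
python3 -m jog '[{"tx":0,"ty":-0.13,"tz":-0.06,"roll":0,"jaw":0},{"tx":0,"ty":-0.13,"tz":-0.06,"roll":0,"jaw":0},{"tx":0,"ty":-0.13,"tz":-0.06,"roll":0,"jaw":0},{"tx":0,"ty":-0.13,"tz":0,"roll":0,"jaw":0}]' >/dev/null; python3 ctl.py 0 0.2 4 .01 .01 .01 .01
```

```text
t 9.35 z -0.3400 q 1.000 pred -0.3400 x [-0.34  0.    1.    0.26  0.  ] sd [0.0003 0.02  ] L 0.0414 z 0.2967 (want 0.2949) F [-1.4 -3.9  2.7]
rows [(np.float64(-0.13), np.float64(0.01)), (np.float64(-0.13), np.float64(0.01)), (np.float64(-0.13), np.float64(0.01)), (np.float64(-0.13), np.float64(0.01))] -> [[-0.34, 0.0], [-0.34, 0.0], [-0.34, 0.0], [-0.34, 0.0]]
```

```bash
python3 -m jog '[{"tx":0,"ty":-0.13,"tz":0,"roll":0,"jaw":0},{"tx":0,"ty":-0.13,"tz":0,"roll":0,"jaw":0},{"tx":0,"ty":-0.13,"tz":0.01,"roll":0,"jaw":0},{"tx":0,"ty":-0.13,"tz":0.01,"roll":0,"jaw":0}]' >/dev/null; python3 ctl.py 0 0.2 4 .01 .01 .01 .01
```

```text
t 9.80 z -0.3400 q 1.000 pred -0.3400 x [-0.34  0.    1.    0.26  0.  ] sd [0.0003 0.02  ] L 0.0821 z 0.2963 (want 0.2946) F [-1.6 -3.8  5. ]
rows [(np.float64(-0.13), np.float64(0.01)), (np.float64(-0.13), np.float64(0.01)), (np.float64(-0.13), np.float64(0.01)), (np.float64(-0.13), np.float64(0.02))] -> [[-0.34, 0.001], [-0.34, 0.006], [-0.339, 0.014], [-0.337, 0.026]]
```

```bash
python3 -m jog '[{"tx":0,"ty":-0.13,"tz":0,"roll":0,"jaw":0},{"tx":0,"ty":-0.13,"tz":0,"roll":0,"jaw":0},{"tx":0,"ty":-0.13,"tz":0.01,"roll":0,"jaw":0},{"tx":0,"ty":-0.13,"tz":0.01,"roll":0,"jaw":0}]' >/dev/null; python3 ctl.py 0 0.2 4 .01 .01 .01 .01
```

```text
t 10.25 z -0.3400 q 1.000 pred -0.3365 x [-3.3980e-01  9.0000e-03  1.0163e+00  2.5830e-01 -3.0000e-04] sd [0.0039 0.0314] L 0.1223 z 0.2960 (want 0.2940) F [-1.4 -4.5  2.2]
rows [(np.float64(-0.13), np.float64(0.02)), (np.float64(-0.13), np.float64(0.02)), (np.float64(-0.13), np.float64(0.02)), (np.float64(-0.13), np.float64(0.02))] -> [[-0.337, 0.024], [-0.334, 0.04], [-0.329, 0.061], [-0.321, 0.087]]
```

```bash
python3 -m jog '[{"tx":0,"ty":-0.13,"tz":0.02,"roll":0,"jaw":0},{"tx":0,"ty":-0.13,"tz":0.02,"roll":0,"jaw":0},{"tx":0,"ty":-0.13,"tz":0.02,"roll":0,"jaw":0}]' >/dev/null; python3 ctl.py 0 0.2 3 .01 .01 .01
```

```text
t 10.60 z -0.3395 q 1.000 pred -0.3286 x [-3.391e-01  2.570e-02  1.033e+00  2.570e-01 -6.000e-04] sd [0.0039 0.0317] L 0.1529 z 0.2956 (want 0.2935) F [-2.3 -3.3  3.9]
rows [(np.float64(-0.13), np.float64(0.02)), (np.float64(-0.13), np.float64(0.02)), (np.float64(-0.13), np.float64(0.02))] -> [[-0.333, 0.054], [-0.326, 0.079], [-0.317, 0.109]]
```

```bash
sed -i 's/sd=.004/sd=.0015/' ctl.py; python3 - <<'E'
from ctl import *
e=pickle.load(open("ek.pkl","rb"));e['x']=np.array([-.3395,.008,1.10,.26,0]);e['C']=np.diag([.0005,.01,.04,.012,.008])**2
pl,o=plan(e['x'],e['L'],0.01,.17,n=4);e['plan']=list(pl);pickle.dump(e,open("ek.pkl","wb"));print(rows(e['L'],pl),o[:,:2].round(3).tolist(),o[:,3].round(3))
E
```

```text
[(np.float64(-1.52), np.float64(0.33)), (np.float64(-0.59), np.float64(0.18)), (np.float64(1.42), np.float64(-0.38)), (np.float64(0.93), np.float64(-0.16))] [[-0.335, 0.064], [-0.324, 0.137], [-0.308, 0.169], [-0.291, 0.174], [-0.274, 0.172], [-0.257, 0.171], [-0.24, 0.17], [-0.223, 0.17], [-0.206, 0.17], [-0.189, 0.169], [-0.172, 0.169], [-0.155, 0.171]] [0.273 0.32  0.207 0.135 0.107 0.096 0.088 0.077 0.065 0.053 0.042 0.034]
```

```bash
sed -i 's/np.asarray(d)\*2.5/np.asarray(d)*10/; s/(-.12,.12)/(-.06,.06)/' ctl.py; python3 - <<'E'
from ctl import *
e=pickle.load(open("ek.pkl","rb"))
pl,o=plan(e['x'],e['L'],0.01,.17,n=4);e['plan']=list(pl);pickle.dump(e,open("ek.pkl","wb"));print(rows(e['L'],pl),o[:,:2].round(3).tolist(),o[:,3].round(3))
E
```

```text
[(np.float64(-0.77), np.float64(0.14)), (np.float64(-0.43), np.float64(0.1)), (np.float64(0.22), np.float64(-0.05)), (np.float64(0.46), np.float64(-0.1))] [[-0.336, 0.041], [-0.33, 0.085], [-0.319, 0.123], [-0.305, 0.15], [-0.289, 0.165], [-0.272, 0.172], [-0.255, 0.173], [-0.237, 0.172], [-0.22, 0.17], [-0.203, 0.17], [-0.186, 0.171], [-0.169, 0.177]] [0.213 0.247 0.23  0.194 0.157 0.126 0.102 0.085 0.072 0.063 0.057 0.054]
```

```bash
python3 -m jog '[{"tx":0,"ty":-0.77,"tz":0.14,"roll":0,"jaw":0},{"tx":0,"ty":-0.43,"tz":0.1,"roll":0,"jaw":0},{"tx":0,"ty":0.22,"tz":-0.05,"roll":0,"jaw":0},{"tx":0,"ty":0.46,"tz":-0.1,"roll":0,"jaw":0}]' >/dev/null; python3 ctl.py 0.01 0.17 3
```

```text
t 11.05 z -0.2982 q 0.997 pred -0.3032 x [-2.9830e-01  1.8090e-01  1.0945e+00  2.6210e-01  5.0000e-04] sd [0.0015 0.0273] L 0.2047 z 0.2948 (want 0.2923) F [1.  1.6 3.6]
rows [(np.float64(0.77), np.float64(-0.14)), (np.float64(0.77), np.float64(-0.09)), (np.float64(0.47), np.float64(-0.03))] -> [[-0.268, 0.216], [-0.246, 0.213], [-0.225, 0.202], [-0.206, 0.189], [-0.188, 0.179], [-0.17, 0.172], [-0.153, 0.165], [-0.137, 0.158], [-0.122, 0.149], [-0.108, 0.138], [-0.095, 0.128], [-0.082, 0.12]]
```

```bash
python3 -m jog '[{"tx":0,"ty":0.77,"tz":-0.13,"roll":0,"jaw":0},{"tx":0,"ty":0.77,"tz":-0.09,"roll":0,"jaw":0},{"tx":0,"ty":0.47,"tz":-0.03,"roll":0,"jaw":0}]' >/dev/null; python3 ctl.py 0.01 0.17 3
```

```text
t 11.40 z -0.2224 q 0.984 pred -0.2267 x [-2.2240e-01  2.0530e-01  1.0926e+00  2.6310e-01  8.0000e-04] sd [0.0015 0.0265] L 0.0343 z 0.2972 (want 0.2949) F [0.1 4.  3.2]
rows [(np.float64(0.14), np.float64(-0.0)), (np.float64(0.08), np.float64(-0.0)), (np.float64(0.1), np.float64(-0.0))] -> [[-0.193, 0.187], [-0.175, 0.177], [-0.158, 0.17], [-0.141, 0.162], [-0.126, 0.153], [-0.111, 0.142], [-0.098, 0.129], [-0.086, 0.115], [-0.075, 0.102], [-0.065, 0.091], [-0.057, 0.081], [-0.049, 0.073]]
```

```bash
python3 -m jog '[{"tx":0,"ty":0.14,"tz":0,"roll":0,"jaw":0},{"tx":0,"ty":0.08,"tz":0,"roll":0,"jaw":0},{"tx":0,"ty":0.1,"tz":0,"roll":0,"jaw":0}]' >/dev/null; python3 ctl.py 0.01 0.17 3
```

```text
t 11.75 z -0.1497 q 0.967 pred -0.1576 x [-0.1498  0.1995  1.0913  0.264   0.0018] sd [0.0015 0.0264] L 0.0130 z 0.2971 (want 0.2950) F [-0.7  2.7  4.5]
rows [(np.float64(0.74), np.float64(0.01)), (np.float64(0.35), np.float64(0.02)), (np.float64(0.12), np.float64(0.01))] -> [[-0.121, 0.181], [-0.104, 0.156], [-0.09, 0.132], [-0.078, 0.112], [-0.068, 0.096], [-0.059, 0.083], [-0.051, 0.073], [-0.045, 0.064], [-0.039, 0.057], [-0.033, 0.051], [-0.028, 0.046], [-0.024, 0.042]]
```

```bash
python3 -m jog '[{"tx":0,"ty":0.74,"tz":0.01,"roll":0,"jaw":0},{"tx":0,"ty":0.35,"tz":0.02,"roll":0,"jaw":0},{"tx":0,"ty":0.12,"tz":0.01,"roll":0,"jaw":0}]' >/dev/null; python3 ctl.py 0.01 0.17 3
```

```text
t 12.10 z -0.0826 q 0.964 pred -0.0904 x [-0.0827  0.1561  1.0914  0.2642  0.0032] sd [0.0015 0.0264] L -0.0846 z 0.2964 (want 0.2945) F [0.1 2.6 2.3]
rows [(np.float64(0.35), np.float64(0.03)), (np.float64(0.04), np.float64(0.0)), (np.float64(-0.08), np.float64(-0.01))] -> [[-0.062, 0.118], [-0.052, 0.093], [-0.044, 0.073], [-0.037, 0.059], [-0.032, 0.05], [-0.027, 0.043], [-0.023, 0.038], [-0.02, 0.034], [-0.017, 0.031], [-0.014, 0.028], [-0.011, 0.025], [-0.009, 0.023]]
```

```bash
python3 -m jog '[{"tx":0,"ty":0.36,"tz":0.03,"roll":0,"jaw":0},{"tx":0,"ty":0.05,"tz":0,"roll":0,"jaw":0},{"tx":0,"ty":-0.06,"tz":0,"roll":0,"jaw":0}]' >/dev/null; python3 ctl.py 0.01 0.17 3
```

```text
t 12.45 z -0.0355 q 0.964 pred -0.0439 x [-0.0357  0.1019  1.0932  0.2638  0.005 ] sd [0.0015 0.0264] L -0.1097 z 0.2963 (want 0.2942) F [-0.7  1.2  3.4]
rows [(np.float64(0.32), np.float64(0.04)), (np.float64(0.0), np.float64(0.0)), (np.float64(-0.11), np.float64(-0.01))] -> [[-0.023, 0.072], [-0.017, 0.051], [-0.013, 0.036], [-0.01, 0.026], [-0.007, 0.02], [-0.006, 0.017], [-0.004, 0.015], [-0.003, 0.014], [-0.001, 0.013], [-0.0, 0.012], [0.001, 0.011], [0.002, 0.01]]
```

```bash
python3 -m jog '[{"tx":0,"ty":0.34,"tz":0.04,"roll":0,"jaw":0},{"tx":0,"ty":0.02,"tz":0,"roll":0,"jaw":0},{"tx":0,"ty":-0.08,"tz":-0.01,"roll":0,"jaw":0}]' >/dev/null; sed -i 's/    s=read_state();d=capture("scene");z,q/    s=read_state();d=capture("scene");cv2.imwrite("pics\/last.png",d["img"][:,:,::-1]);z,q/' ctl.py; python3 ctl.py 0.01 0.17 3; python3 -c "
import cv2
im=cv2.imread('pics/last.png');cv2.imwrite('pics/f.png',cv2.resize(im[250:325,225:295],None,fx=8,fy=8,interpolation=cv2.INTER_CUBIC))
from rig import *
print(landmark_of('scene','clip')[:1],landmark_of('scene','pointer_tip')[:1],read_state()['time_s'])"
```

```text
t 12.80 z 0.0014 q 0.962 pred -0.0131 x [0.0012 0.0827 1.0969 0.2624 0.0081] sd [0.0015 0.0265] L -0.1311 z 0.2958 (want 0.2939) F [0.3 3.  1.5]
rows [(np.float64(0.54), np.float64(0.08)), (np.float64(0.03), np.float64(0.01)), (np.float64(-0.16), np.float64(-0.03))] -> [[0.011, 0.051], [0.015, 0.025], [0.016, 0.006], [0.016, -0.004], [0.016, -0.008], [0.015, -0.008], [0.014, -0.007], [0.013, -0.006], [0.013, -0.004], [0.012, -0.003], [0.012, -0.003], [0.012, -0.002]]
[{'point': [185.4, 214.9], 'p': 0.66}] [] 12.95
```

View pics/f.png

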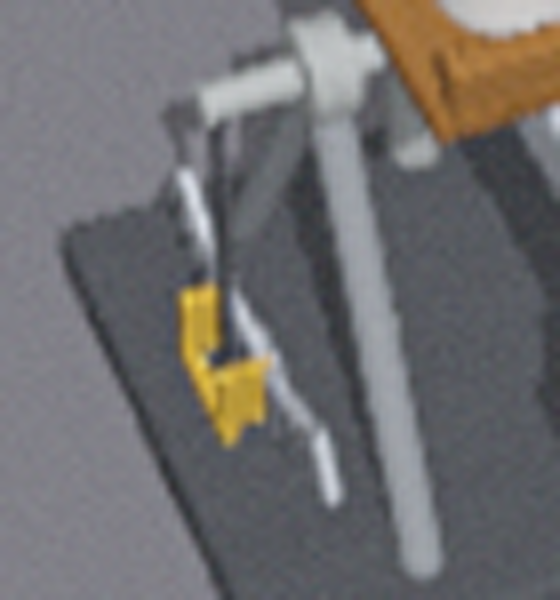

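The pointer (col 228) now hangs in the gap between the two yellow prongs, so the target near 0.01 is right. I keep holding there.

```bash
python3 -m jog '[{"tx":0,"ty":0.7,"tz":0.1,"roll":0,"jaw":0},{"tx":0,"ty":0.1,"tz":0.02,"roll":0,"jaw":0},{"tx":0,"ty":-0.16,"tz":-0.03,"roll":0,"jaw":0}]' >/dev/null; python3 ctl.py 0.01 0.17 3
```

```text
t 13.25 z 0.0265 q 0.960 pred 0.0212 x [0.0265 0.0127 1.0981 0.2619 0.009 ] sd [0.0015 0.027 ] L -0.1840 z 0.2950 (want 0.2928) F [-0.8  1.9  2.9]
rows [(np.float64(-0.23), np.float64(-0.04)), (np.float64(-0.21), np.float64(-0.03)), (np.float64(-0.14), np.float64(-0.02))] -> [[0.026, -0.012], [0.025, -0.017], [0.023, -0.018], [0.021, -0.016], [0.02, -0.014], [0.018, -0.011], [0.017, -0.009], [0.017, -0.008], [0.016, -0.007], [0.015, -0.006], [0.015, -0.005], [0.014, -0.005]]
```

```bash
sed -i 's/4e-4,1e-6,1e-6,1e-6/2e-4,1e-6,1e-6,4e-6/' ctl.py; python3 -m jog '[{"tx":0,"ty":-0.2,"tz":-0.03,"roll":0,"jaw":0},{"tx":0,"ty":-0.19,"tz":-0.03,"roll":0,"jaw":0},{"tx":0,"ty":-0.13,"tz":-0.02,"roll":0,"jaw":0}]' >/dev/null; python3 ctl.py 0.01 0.17 4
```

```text
t 13.60 z 0.0271 q 0.960 pred 0.0222 x [ 0.027  -0.006   1.0998  0.261   0.0103] sd [0.0015 0.0198] L -0.1448 z 0.2958 (want 0.2936) F [-2.2 -1.8  1.2]
rows [(np.float64(0.04), np.float64(0.01)), (np.float64(-0.03), np.float64(-0.0)), (np.float64(-0.05), np.float64(-0.01)), (np.float64(-0.05), np.float64(-0.01))] -> [[0.026, -0.011], [0.025, -0.013], [0.023, -0.014], [0.022, -0.014], [0.02, -0.013], [0.019, -0.012], [0.018, -0.01], [0.017, -0.009], [0.016, -0.008], [0.016, -0.007], [0.015, -0.006], [0.014, -0.006]]
```

```bash
python3 -m jog '[{"tx":0,"ty":0.05,"tz":0.01,"roll":0,"jaw":0},{"tx":0,"ty":-0.02,"tz":0,"roll":0,"jaw":0},{"tx":0,"ty":-0.04,"tz":0,"roll":0,"jaw":0},{"tx":0,"ty":-0.05,"tz":-0.01,"roll":0,"jaw":0}]' >/dev/null; python3 ctl.py 0.01 0.17 4
```

```text
t 14.05 z 0.0272 q 0.960 pred 0.0218 x [0.0271 0.0015 1.1012 0.26   0.012 ] sd [0.0015 0.02  ] L -0.1375 z 0.2959 (want 0.2938) F [-3.7 -1.5  2.3]
rows [(np.float64(0.18), np.float64(0.03)), (np.float64(0.03), np.float64(0.0)), (np.float64(-0.04), np.float64(-0.01)), (np.float64(-0.07), np.float64(-0.01))] -> [[0.027, -0.004], [0.026, -0.009], [0.025, -0.013], [0.024, -0.014], [0.022, -0.014], [0.021, -0.014], [0.02, -0.012], [0.019, -0.011], [0.018, -0.009], [0.017, -0.008], [0.016, -0.007], [0.015, -0.007]]
```

```bash
python3 -m jog '[{"tx":0,"ty":0.24,"tz":0.03,"roll":0,"jaw":0},{"tx":0,"ty":0.04,"tz":0,"roll":0,"jaw":0},{"tx":0,"ty":-0.04,"tz":0,"roll":0,"jaw":0},{"tx":0,"ty":-0.06,"tz":-0.01,"roll":0,"jaw":0}]' >/dev/null; python3 ctl.py 0.01 0.17 4
```

```text
t 14.50 z 0.0275 q 0.961 pred 0.0234 x [ 0.0274 -0.0052  1.1021  0.2593  0.0135] sd [0.0015 0.02  ] L -0.1483 z 0.2957 (want 0.2936) F [-4.7 -1.1  3. ]
rows [(np.float64(0.06), np.float64(0.01)), (np.float64(-0.02), np.float64(-0.0)), (np.float64(-0.05), np.float64(-0.01)), (np.float64(-0.05), np.float64(-0.01))] -> [[0.026, -0.01], [0.025, -0.013], [0.024, -0.014], [0.022, -0.014], [0.021, -0.013], [0.02, -0.012], [0.019, -0.011], [0.018, -0.009], [0.017, -0.008], [0.016, -0.007], [0.015, -0.006], [0.015, -0.006]]
```

```bash
python3 -m jog '[{"tx":0,"ty":0.12,"tz":0.01,"roll":0,"jaw":0},{"tx":0,"ty":0,"tz":0,"roll":0,"jaw":0},{"tx":0,"ty":-0.04,"tz":0,"roll":0,"jaw":0},{"tx":0,"ty":-0.05,"tz":-0.01,"roll":0,"jaw":0}]' >/dev/null; python3 ctl.py 0.01 0.17 4; python3 -c "
import cv2
im=cv2.imread('pics/last.png');cv2.imwrite('pics/g.png',cv2.resize(im[270:315,238:275],None,fx=12,fy=12,interpolation=cv2.INTER_CUBIC))"
```

```text
t 14.95 z 0.0271 q 0.960 pred 0.0212 x [ 0.027  -0.0042  1.103   0.2586  0.0153] sd [0.0015 0.0203] L -0.1510 z 0.2956 (want 0.2935) F [-5.  -0.5  3.3]
rows [(np.float64(0.06), np.float64(0.01)), (np.float64(-0.02), np.float64(-0.0)), (np.float64(-0.05), np.float64(-0.01)), (np.float64(-0.05), np.float64(-0.01))] -> [[0.026, -0.009], [0.025, -0.012], [0.024, -0.014], [0.022, -0.014], [0.021, -0.013], [0.02, -0.012], [0.018, -0.011], [0.017, -0.009], [0.017, -0.008], [0.016, -0.007], [0.015, -0.006], [0.015, -0.006]]
```

View pics/g.png

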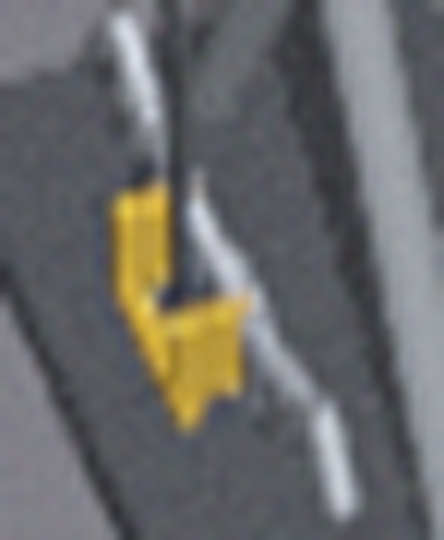

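The pointer passes in front of the far prong's right edge and behind the near prong, so it is in the gap. I keep holding.

```bash
python3 -m jog '[{"tx":0,"ty":0.15,"tz":0.02,"roll":0,"jaw":0},{"tx":0,"ty":0,"tz":0,"roll":0,"jaw":0},{"tx":0,"ty":-0.04,"tz":0,"roll":0,"jaw":0},{"tx":0,"ty":-0.05,"tz":-0.01,"roll":0,"jaw":0}]' >/dev/null; python3 ctl.py 0.01 0.17 4
```

```text
t 15.40 z 0.0247 q 0.960 pred 0.0208 x [ 0.0246 -0.0113  1.1034  0.2582  0.0166] sd [0.0015 0.0203] L -0.1545 z 0.2956 (want 0.2935) F [-4.9 -0.9  2.8]
rows [(np.float64(-0.07), np.float64(-0.01)), (np.float64(-0.05), np.float64(-0.01)), (np.float64(-0.04), np.float64(-0.01)), (np.float64(-0.03), np.float64(-0.0))] -> [[0.023, -0.014], [0.021, -0.014], [0.02, -0.013], [0.019, -0.011], [0.018, -0.01], [0.017, -0.008], [0.016, -0.007], [0.015, -0.006], [0.015, -0.006], [0.014, -0.005], [0.014, -0.005], [0.013, -0.004]]
```

```bash
python3 -m jog '[{"tx":0,"ty":0,"tz":0,"roll":0,"jaw":0},{"tx":0,"ty":-0.04,"tz":0,"roll":0,"jaw":0},{"tx":0,"ty":-0.04,"tz":0,"roll":0,"jaw":0},{"tx":0,"ty":-0.04,"tz":-0.01,"roll":0,"jaw":0}]' >/dev/null; python3 ctl.py 0.01 0.17 4
```

```text
t 15.85 z 0.0219 q 0.962 pred 0.0177 x [ 0.0218 -0.0061  1.1037  0.2579  0.0178] sd [0.0015 0.0202] L -0.1474 z 0.2957 (want 0.2936) F [-4.2 -0.3  3.2]
rows [(np.float64(0.02), np.float64(0.0)), (np.float64(-0.02), np.float64(-0.0)), (np.float64(-0.03), np.float64(-0.0)), (np.float64(-0.03), np.float64(-0.0))] -> [[0.021, -0.008], [0.02, -0.009], [0.019, -0.01], [0.018, -0.009], [0.017, -0.009], [0.016, -0.008], [0.016, -0.007], [0.015, -0.006], [0.014, -0.005], [0.014, -0.005], [0.013, -0.004], [0.013, -0.004]]
```

```bash
python3 -m jog '[{"tx":0,"ty":0.07,"tz":0.01,"roll":0,"jaw":0},{"tx":0,"ty":-0.01,"tz":0,"roll":0,"jaw":0},{"tx":0,"ty":-0.02,"tz":0,"roll":0,"jaw":0},{"tx":0,"ty":-0.03,"tz":0,"roll":0,"jaw":0}]' >/dev/null; python3 ctl.py 0.01 0.17 5
```

```text
t 16.30 z 0.0185 q 0.962 pred 0.0171 x [ 0.0185 -0.0105  1.1037  0.2578  0.0183] sd [0.0015 0.0199] L -0.1484 z 0.2957 (want 0.2936) F [-5.5 -2.3  5.1]
rows [(np.float64(-0.08), np.float64(-0.01)), (np.float64(-0.04), np.float64(-0.01)), (np.float64(-0.02), np.float64(-0.0)), (np.float64(-0.01), np.float64(-0.0)), (np.float64(-0.0), np.float64(-0.0))] -> [[0.017, -0.011], [0.016, -0.009], [0.015, -0.007], [0.014, -0.006], [0.014, -0.005], [0.013, -0.004], [0.013, -0.004], [0.013, -0.003], [0.012, -0.003], [0.012, -0.003], [0.012, -0.002], [0.012, -0.002]]
```

```bash
python3 -m jog '[{"tx":0,"ty":-0.07,"tz":-0.01,"roll":0,"jaw":0},{"tx":0,"ty":-0.04,"tz":0,"roll":0,"jaw":0},{"tx":0,"ty":-0.02,"tz":0,"roll":0,"jaw":0},{"tx":0,"ty":-0.01,"tz":0,"roll":0,"jaw":0},{"tx":0,"ty":0,"tz":0,"roll":0,"jaw":0}]' >/dev/null; python3 ctl.py 0.01 0.17 5
```

```text
t 16.85 z 0.0151 q 0.960 pred 0.0132 x [ 0.0151 -0.0038  1.1038  0.2577  0.0188] sd [0.0015 0.0199] L -0.1399 z 0.2958 (want 0.2937) F [-5.5 -1.7  4.7]
rows [(np.float64(0.0), np.float64(0.0)), (np.float64(-0.01), np.float64(-0.0)), (np.float64(-0.01), np.float64(-0.0)), (np.float64(-0.01), np.float64(-0.0)), (np.float64(-0.01), np.float64(-0.0))] -> [[0.015, -0.004], [0.014, -0.004], [0.014, -0.004], [0.013, -0.004], [0.013, -0.004], [0.013, -0.003], [0.012, -0.003], [0.012, -0.002], [0.012, -0.002], [0.012, -0.002], [0.011, -0.002], [0.011, -0.002]]
```

```bash
python3 -m jog '[{"tx":0,"ty":0.01,"tz":0,"roll":0,"jaw":0},{"tx":0,"ty":-0.01,"tz":0,"roll":0,"jaw":0},{"tx":0,"ty":-0.01,"tz":0,"roll":0,"jaw":0},{"tx":0,"ty":-0.01,"tz":0,"roll":0,"jaw":0},{"tx":0,"ty":-0.01,"tz":0,"roll":0,"jaw":0}]' >/dev/null; python3 ctl.py 0.01 0.17 5
```

```text
t 17.40 z 0.0149 q 0.960 pred 0.0127 x [ 0.0149 -0.      1.1038  0.2576  0.0197] sd [0.0015 0.0192] L -0.1384 z 0.2958 (want 0.2938) F [-5.8 -1.8  4. ]
rows [(np.float64(0.05), np.float64(0.01)), (np.float64(0.01), np.float64(0.0)), (np.float64(-0.01), np.float64(-0.0)), (np.float64(-0.02), np.float64(-0.0)), (np.float64(-0.02), np.float64(-0.0))] -> [[0.015, -0.001], [0.015, -0.003], [0.014, -0.004], [0.014, -0.004], [0.013, -0.004], [0.013, -0.004], [0.013, -0.003], [0.012, -0.003], [0.012, -0.003], [0.012, -0.002], [0.012, -0.002], [0.011, -0.002]]
```

```bash
python3 -m jog '[{"tx":0,"ty":0.05,"tz":0.01,"roll":0,"jaw":0},{"tx":0,"ty":0.01,"tz":0,"roll":0,"jaw":0},{"tx":0,"ty":-0.01,"tz":0,"roll":0,"jaw":0},{"tx":0,"ty":-0.02,"tz":0,"roll":0,"jaw":0},{"tx":0,"ty":-0.02,"tz":0,"roll":0,"jaw":0}]' >/dev/null; python3 ctl.py 0.01 0.17 5
```

```text
t 17.95 z 0.0148 q 0.960 pred 0.0135 x [ 1.4800e-02 -9.0000e-04  1.1039e+00  2.5750e-01  2.0200e-02] sd [0.0015 0.019 ] L -0.1390 z 0.2958 (want 0.2937) F [-5.4 -1.9  5.9]
rows [(np.float64(0.04), np.float64(0.01)), (np.float64(0.01), np.float64(0.0)), (np.float64(-0.01), np.float64(-0.0)), (np.float64(-0.01), np.float64(-0.0)), (np.float64(-0.01), np.float64(-0.0))] -> [[0.015, -0.002], [0.014, -0.003], [0.014, -0.004], [0.014, -0.004], [0.013, -0.004], [0.013, -0.003], [0.013, -0.003], [0.012, -0.003], [0.012, -0.002], [0.012, -0.002], [0.012, -0.002], [0.011, -0.002]]
```

```bash
python3 -m jog '[{"tx":0,"ty":0.04,"tz":0,"roll":0,"jaw":0},{"tx":0,"ty":0.01,"tz":0,"roll":0,"jaw":0},{"tx":0,"ty":-0.01,"tz":0,"roll":0,"jaw":0},{"tx":0,"ty":-0.01,"tz":0,"roll":0,"jaw":0},{"tx":0,"ty":-0.01,"tz":0,"roll":0,"jaw":0}]' >/dev/null; python3 ctl.py 0.01 0.17 6
```

```text
t 18.50 z 0.0149 q 0.960 pred 0.0131 x [ 1.4900e-02 -6.0000e-04  1.1039e+00  2.5740e-01  2.1000e-02] sd [0.0015 0.0191] L -0.1404 z 0.2958 (want 0.2937) F [-5.7 -1.6  4.3]
rows [(np.float64(0.04), np.float64(0.01)), (np.float64(0.0), np.float64(0.0)), (np.float64(-0.01), np.float64(-0.0)), (np.float64(-0.01), np.float64(-0.0)), (np.float64(-0.01), np.float64(-0.0)), (np.float64(-0.01), np.float64(-0.0))] -> [[0.015, -0.002], [0.014, -0.003], [0.014, -0.004], [0.014, -0.004], [0.013, -0.004], [0.013, -0.004], [0.013, -0.003], [0.012, -0.003], [0.012, -0.002], [0.012, -0.002], [0.012, -0.002], [0.011, -0.002]]
```

```bash
python3 -m jog '[{"tx":0,"ty":0.04,"tz":0,"roll":0,"jaw":0},{"tx":0,"ty":0,"tz":0,"roll":0,"jaw":0},{"tx":0,"ty":-0.01,"tz":0,"roll":0,"jaw":0},{"tx":0,"ty":-0.01,"tz":0,"roll":0,"jaw":0},{"tx":0,"ty":-0.01,"tz":0,"roll":0,"jaw":0},{"tx":0,"ty":-0.01,"tz":0,"roll":0,"jaw":0}]' >/dev/null; python3 ctl.py 0.01 0.17 6
```

```text
t 19.15 z 0.0149 q 0.961 pred 0.0127 x [ 1.490e-02 -3.000e-04  1.104e+00  2.573e-01  2.170e-02] sd [0.0015 0.0195] L -0.1405 z 0.2958 (want 0.2937) F [-5.6 -3.1  4.7]
rows [(np.float64(0.04), np.float64(0.01)), (np.float64(0.01), np.float64(0.0)), (np.float64(-0.01), np.float64(-0.0)), (np.float64(-0.02), np.float64(-0.0)), (np.float64(-0.01), np.float64(-0.0)), (np.float64(-0.01), np.float64(-0.0))] -> [[0.015, -0.002], [0.015, -0.003], [0.014, -0.004], [0.014, -0.004], [0.013, -0.004], [0.013, -0.004], [0.013, -0.003], [0.012, -0.003], [0.012, -0.003], [0.012, -0.002], [0.012, -0.002], [0.011, -0.002]]
```

```bash
python3 -m jog '[{"tx":0,"ty":0.04,"tz":0,"roll":0,"jaw":0},{"tx":0,"ty":0,"tz":0,"roll":0,"jaw":0},{"tx":0,"ty":-0.01,"tz":0,"roll":0,"jaw":0},{"tx":0,"ty":-0.01,"tz":0,"roll":0,"jaw":0},{"tx":0,"ty":-0.01,"tz":0,"roll":0,"jaw":0},{"tx":0,"ty":-0.01,"tz":0,"roll":0,"jaw":0}]' >/dev/null; python3 ctl.py 0.5 0.15 4
```

```text
t 19.80 z 0.0149 q 0.961 pred 0.0130 x [ 1.490e-02 -2.000e-04  1.104e+00  2.572e-01  2.240e-02] sd [0.0015 0.0195] L -0.1408 z 0.2958 (want 0.2937) F [-5.8 -1.7  4.6]
rows [(np.float64(-0.78), np.float64(-0.09)), (np.float64(-0.6), np.float64(-0.03)), (np.float64(0.13), np.float64(0.0)), (np.float64(0.42), np.float64(0.02))] -> [[0.016, 0.022], [0.02, 0.062], [0.029, 0.099], [0.041, 0.126], [0.054, 0.143], [0.069, 0.15], [0.084, 0.152], [0.099, 0.152], [0.115, 0.151], [0.13, 0.15], [0.145, 0.152], [0.16, 0.157]]
```

More than six seconds have passed in the gap (from about 12.5 s to 19.8 s). Now I let the head down to the left.

```bash
python3 -m jog '[{"tx":0,"ty":-0.78,"tz":-0.09,"roll":0,"jaw":0},{"tx":0,"ty":-0.55,"tz":-0.03,"roll":0,"jaw":0},{"tx":0,"ty":0.13,"tz":0,"roll":0,"jaw":0},{"tx":0,"ty":0.42,"tz":0.02,"roll":0,"jaw":0}]' >/dev/null; python3 ctl.py 0.5 0.15 3
```

```text
t 20.25 z 0.0407 q 0.957 pred 0.0414 x [0.0407 0.1297 1.104  0.2572 0.0221] sd [0.0015 0.0203] L -0.0704 z 0.2967 (want 0.2947) F [-3.4  1.1  3.7]
rows [(np.float64(0.69), np.float64(0.07)), (np.float64(0.47), np.float64(0.07)), (np.float64(0.3), np.float64(0.05))] -> [[0.063, 0.158], [0.079, 0.161], [0.095, 0.159], [0.111, 0.156], [0.126, 0.153], [0.141, 0.15], [0.156, 0.148], [0.171, 0.147], [0.186, 0.147], [0.201, 0.148], [0.215, 0.151], [0.231, 0.157]]
```

```bash
python3 -m jog '[{"tx":0,"ty":0.69,"tz":0.07,"roll":0,"jaw":0},{"tx":0,"ty":0.47,"tz":0.07,"roll":0,"jaw":0},{"tx":0,"ty":0.3,"tz":0.05,"roll":0,"jaw":0}]' >/dev/null; python3 ctl.py 0.5 0.15 3
```

```text
t 20.60 z 0.0928 q 0.950 pred 0.0949 x [0.0929 0.1493 1.1038 0.2571 0.0213] sd [0.0015 0.0198] L -0.1878 z 0.2947 (want 0.2927) F [-2.6  3.8  5. ]
rows [(np.float64(0.1), np.float64(0.02)), (np.float64(0.12), np.float64(0.02)), (np.float64(0.13), np.float64(0.03))] -> [[0.115, 0.148], [0.13, 0.148], [0.145, 0.148], [0.16, 0.149], [0.175, 0.149], [0.189, 0.148], [0.204, 0.148], [0.219, 0.148], [0.234, 0.148], [0.249, 0.148], [0.264, 0.151], [0.279, 0.157]]
```

```bash
python3 -m jog '[{"tx":0,"ty":0.1,"tz":0.02,"roll":0,"jaw":0},{"tx":0,"ty":0.12,"tz":0.02,"roll":0,"jaw":0},{"tx":0,"ty":0.13,"tz":0.03,"roll":0,"jaw":0}]' >/dev/null; python3 ctl.py 0.5 0.15 3
```

```text
t 20.95 z 0.1473 q 0.934 pred 0.1449 x [0.1473 0.1577 1.1046 0.2564 0.0219] sd [0.0015 0.0201] L -0.2156 z 0.2942 (want 0.2920) F [-3.3  4.   3.2]
rows [(np.float64(0.31), np.float64(0.07)), (np.float64(0.2), np.float64(0.05)), (np.float64(0.14), np.float64(0.04))] -> [[0.171, 0.159], [0.187, 0.156], [0.202, 0.153], [0.218, 0.151], [0.233, 0.149], [0.247, 0.149], [0.262, 0.148], [0.277, 0.147], [0.292, 0.147], [0.307, 0.148], [0.322, 0.151], [0.337, 0.157]]
```

```bash
python3 -m jog '[{"tx":0,"ty":0.32,"tz":0.07,"roll":0,"jaw":0},{"tx":0,"ty":0.22,"tz":0.05,"roll":0,"jaw":0},{"tx":0,"ty":0.15,"tz":0.04,"roll":0,"jaw":0}]' >/dev/null; python3 ctl.py 0.5 0.15 3
```

```text
t 21.30 z 0.2027 q 0.912 pred 0.2019 x [0.2027 0.1519 1.1049 0.2561 0.022 ] sd [0.0015 0.0204] L -0.2731 z 0.2925 (want 0.2902) F [-3.1  3.4  4.7]
rows [(np.float64(0.12), np.float64(0.03)), (np.float64(0.12), np.float64(0.03)), (np.float64(0.12), np.float64(0.04))] -> [[0.225, 0.15], [0.24, 0.149], [0.255, 0.148], [0.27, 0.147], [0.284, 0.147], [0.299, 0.148], [0.314, 0.151], [0.33, 0.157], [0.34, 0.0], [0.34, 0.0], [0.34, 0.0], [0.34, 0.0]]
```

```bash
python3 -m jog '[{"tx":0,"ty":0.13,"tz":0.03,"roll":0,"jaw":0},{"tx":0,"ty":0.13,"tz":0.03,"roll":0,"jaw":0},{"tx":0,"ty":0.13,"tz":0.04,"roll":0,"jaw":0}]' >/dev/null; python3 ctl.py 0.34 0.12 3
```

```text
t 21.65 z 0.2513 q 0.892 pred 0.2549 x [0.2514 0.1335 1.1039 0.2575 0.0219] sd [0.0015 0.0205] L -0.3029 z 0.2914 (want 0.2891) F [-1.5  3.9  2.9]
rows [(np.float64(0.63), np.float64(0.22)), (np.float64(0.23), np.float64(0.09)), (np.float64(0.02), np.float64(0.01))] -> [[0.27, 0.116], [0.281, 0.094], [0.289, 0.075], [0.296, 0.06], [0.301, 0.049], [0.305, 0.041], [0.309, 0.036], [0.312, 0.032], [0.315, 0.028], [0.318, 0.026], [0.32, 0.023], [0.323, 0.022]]
```

```bash
python3 -m jog '[{"tx":0,"ty":0.12,"tz":0.04,"roll":0,"jaw":0},{"tx":0,"ty":0.13,"tz":0.04,"roll":0,"jaw":0},{"tx":0,"ty":0.13,"tz":0.04,"roll":0,"jaw":0},{"tx":0,"ty":0.1,"tz":0.03,"roll":0,"jaw":0}]' >/dev/null; python3 ctl.py 0.5 0.12 3
```

```text
t 22.10 z 0.3092 q 0.871 pred 0.3101 x [0.3092 0.1235 1.1037 0.2578 0.0219] sd [0.0015 0.0215] L -0.3422 z 0.2899 (want 0.2875) F [-1.6  3.1  3.3]
rows [(np.float64(0.02), np.float64(0.01)), (np.float64(-0.0), np.float64(-0.0)), (np.float64(-0.0), np.float64(-0.0))] -> [[0.328, 0.125], [0.34, 0.0], [0.34, 0.0], [0.34, 0.0], [0.34, 0.0], [0.34, 0.0], [0.34, 0.0], [0.34, 0.0], [0.34, 0.0], [0.34, 0.0], [0.34, 0.0], [0.34, 0.0]]
```

```bash
python3 -m jog '[{"tx":0,"ty":0.05,"tz":0.02,"roll":0,"jaw":0},{"tx":0,"ty":0,"tz":0,"roll":0,"jaw":0},{"tx":0,"ty":0,"tz":0,"roll":0,"jaw":0},{"tx":0,"ty":0,"tz":0,"roll":0,"jaw":0}]' >/dev/null; python3 ctl.py 0.5 0.12 8 .086 .086 .086 .086 .086 .086 .086 .086
```

```text
t 22.55 z 0.3562 q 0.838 pred 0.3400 x [0.3407 0.     1.1037 0.2578 0.0219] sd [0.0003 0.0141] L -0.3463 z 0.2898 (want 0.2873) F [-1.6  2.8  3.2]
rows [(np.float64(-1.07), np.float64(-0.33)), (np.float64(-1.09), np.float64(-0.24)), (np.float64(-1.11), np.float64(-0.15)), (np.float64(-1.12), np.float64(-0.05)), (np.float64(-1.12), np.float64(0.05)), (np.float64(-1.11), np.float64(0.14)), (np.float64(-1.09), np.float64(0.24)), (np.float64(-1.07), np.float64(0.33))] -> [[0.34, 0.0], [0.34, 0.0], [0.34, 0.0], [0.34, 0.0], [0.34, 0.0], [0.34, 0.0], [0.34, 0.0], [0.34, 0.0]]
```

The head rests on the left stop. Now I bring the tiller back to neutral before letting go.

```bash
python3 -m jog '[{"tx":0,"ty":-1.07,"tz":-0.33,"roll":0,"jaw":0},{"tx":0,"ty":-1.09,"tz":-0.24,"roll":0,"jaw":0},{"tx":0,"ty":-1.11,"tz":-0.15,"roll":0,"jaw":0},{"tx":0,"ty":-1.12,"tz":-0.05,"roll":0,"jaw":0},{"tx":0,"ty":-1.12,"tz":0.05,"roll":0,"jaw":0},{"tx":0,"ty":-1.11,"tz":0.14,"roll":0,"jaw":0},{"tx":0,"ty":-1.09,"tz":0.24,"roll":0,"jaw":0},{"tx":0,"ty":-1.07,"tz":0.33,"roll":0,"jaw":0}]' >/dev/null; python3 ctl.py 0.5 0.12 1 0
```

```text
t 23.40 z 0.3557 q 0.837 pred 0.3400 x [0.3407 0.     1.1037 0.2578 0.0219] sd [0.0003 0.0141] L 0.3515 z 0.2900 (want 0.2870) F [ 1.5 -3.6  2.9]
rows [(np.float64(-0.0), np.float64(-0.0))] -> [[0.34, 0.0]]
```

Still on the stop. I open slowly, wait, then lift straight up.

```bash
python3 -m jog '[{"tx":0,"ty":0,"tz":0,"roll":0,"jaw":0.3},{"tx":0,"ty":0,"tz":0,"roll":0,"jaw":0.5},{"tx":0,"ty":0,"tz":0,"roll":0,"jaw":0.7},{"tx":0,"ty":0,"tz":0,"roll":0,"jaw":0.85},{"tx":0,"ty":0,"tz":0,"roll":0,"jaw":1},{"tx":0,"ty":0,"tz":0,"roll":0,"jaw":1},{"tx":0,"ty":0,"tz":0,"roll":0,"jaw":1},{"tx":0,"ty":0,"tz":0,"roll":0,"jaw":1}]';  python3 -m jog '[{"tx":0,"ty":0,"tz":-1,"roll":0,"jaw":1},{"tx":0,"ty":0,"tz":-2,"roll":0,"jaw":1},{"tx":0,"ty":0,"tz":-3,"roll":0,"jaw":1},{"tx":0,"ty":0,"tz":-3,"roll":0,"jaw":1},{"tx":0,"ty":0,"tz":-3,"roll":0,"jaw":1},{"tx":0,"ty":0,"tz":0,"roll":0,"jaw":1},{"tx":0,"ty":0,"tz":0,"roll":0,"jaw":1},{"tx":0,"ty":0,"tz":0,"roll":0,"jaw":1}]'
python3 - <<'E'
from ctl import *
s=read_state();print(s['opening'],s['force'])
d=capture("scene");w=capture("wrist");print(track(d['img']),read_state()['time_s'])
v=np.hstack([cv2.resize(d['img'][165:345,220:360],(373,480)),w['img'][:,100:480]] if 0 else [cv2.resize(d['img'][165:345,220:360],(327,420)),w['img'][:,90:490]])
cv2.imwrite("pics/z.png",v[:,:,::-1])
E
```

```text
time_s: 24.25
position: [0.4805, 0.1498, 0.2899]
tcp_rot: [[0.997, -0.073, -0.0], [-0.073, -0.997, 0.0], [-0.0, -0.0, -1.0]]
force: [-0.3, -0.3, 0.0]
opening: 0.84
grasp_force: 0.0
time_s: 25.05
position: [0.4796, 0.1497, 0.4089]
tcp_rot: [[0.997, -0.073, -0.002], [-0.073, -0.997, -0.0], [-0.002, 0.0, -1.0]]
force: [0.2, -0.3, -0.5]
opening: 1.003
grasp_force: 0.0
1.003137251375231 [ 0.15383577 -0.29145453 -0.49449752]
(np.float64(0.35578553159865905), np.float64(0.8357341885566711)) 25.15
```

View pics/z.png

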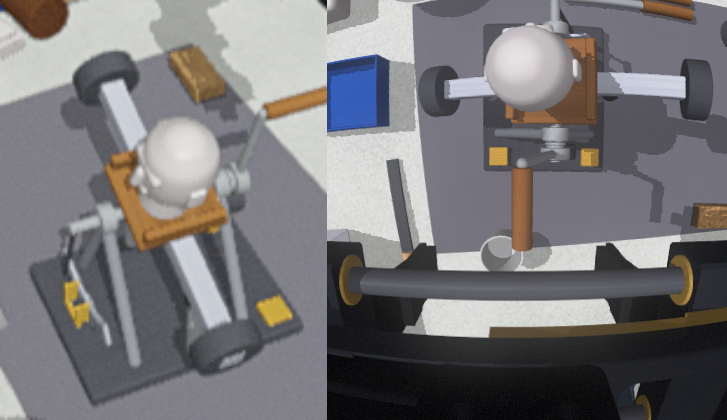

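The head leans left on its stop, the tiller is free, and the gripper is well clear above. I hand in.

```bash
python3 -c "
from rig import *
print(hand_in())"
```

```text
the job is handed in; nothing more can be done
None
```

I handed the job in at about 25 s: by my tracking the pointer stayed between the prongs for about 7 s, the head came down to its left stop at no more than about 0.16 rad/s, and the tiller is released with the gripper clear; the judge's result was not shown.

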